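# Hold an adapter plate flush in the open carrier of a termination box

## Task

Take the spare adapter plate from the bench and fit it, couplers facing out, into the one carrier of the termination box that is still open: tilt it to the carrier's slope, let the backs of the couplers into the window and bring the flange flush onto the carrier's face. Press it only gently, so that no carrier is pushed off its angle, and leave everything else on the bench where it is. Finish still gripping the plate and pressing it flush, so that a colleague can drive the screws.

Things in the scene. Friction and masses are not known exactly. Their poses are not given: they have to be found in the camera images.
- spare_plate: Loose adapter plate, 0.11 kg: flange 130 (x) by 30 (y) by 3 mm; alike when turned half round. Origin: centre of the flange's underside, 14 mm above the bench; z out of the front. In front three couplers with dust caps along x, 9.5 mm thick (y), rise 3 to 26 mm from the origin; the middle one, 25 mm along x, is the grip. At the back they reach 14 mm: 90 x 10.5 mm for 8 mm, then 84 x 9 mm.
- open_carrier: The one carrier without a plate: grey sheet-metal frame 160 mm long (x, up the slope from its hinge) by 56 mm wide (y); z points out of its face. Origin: on the face at the hinge line, 54 mm above the bench. Tilted 10 to 30 degrees, so the face looks up and back over the hinge. Its friction hinge slips if the middle is pushed with over about 30 N.
- open_bay (a point): Centre of the open carrier's window on its face, 82.5 mm up the slope from the hinge; axes as the carrier's. The window is a through slot 98 mm (x) by 15 mm (y) in 4 mm sheet, free behind. With the plate home, the plate's origin lies here and its axes match (or are turned half round about z).
- fitted_bay (a point): The same point on the carrier that already has an adapter plate like the spare one screwed on (its couplers rise 26 mm from the face). The three carriers stand side by side 61 mm apart in any order, each at its own angle.
- blank_bay (a point): The same point on the carrier that is closed with a flat blank plate, 3 mm thick.
- box: The termination box, fixed: open dark steel tray 230 x 215 mm, 46 mm high; origin under it, 7 mm from its middle towards the hinge side. The carriers' hinge line lies at x = -100 mm in its frame; x points from the hinge side to the back, mostly to the robot's left.
- cap_bottle: Bystander: white plastic bottle with black cap, 38 mm diameter, 85 mm tall; origin at its underside.
- pump_bottle: Bystander: clear dispenser bottle with a broad black top, 56 mm diameter, 108 mm tall; origin at its underside.
- stripper: Bystander: hand stripper lying flat, blue handles, 150 x 45 x 13 mm, head towards its own +x; origin at its underside.
- phone: Bystander: black phone lying flat, 150 x 72 x 8 mm; origin at its underside.
- v_block: Bystander: black rubber V-block, 70 x 50 x 42 mm; origin at its underside.
- cleaver: Bystander: fibre cleaver, 85 x 58 x 54 mm; origin at its underside.
- sleeve_box: Bystander: small clear box of splice sleeves, 52 x 40 x 16 mm; origin at its underside.
- connector: Bystander: single green connector lying flat, 52 x 9 x 8 mm; origin at its underside.
Not all that is in view belongs to the job. What is shaped like the spare_plate but blue, orange or red is not meant.

How it is judged:
By the outcome, as a careful person would: the job done as asked, in the order asked, and still so for the second after the job is handed in, while the arm keeps its last pose, push and grip.
It also fails if it takes over 34 s, if anything falls off the work surface, if the arm or the gripper's body presses on something with over 40 N, if the wrist force passes 120 N, or if a joint passes its speed limit or range.

## Robot

A 6-joint arm with a two-finger parallel gripper is mounted at the origin on the work surface. World frame = base frame: x ahead of the robot, y to its left, z up, the work surface at z = 0. Lengths are in m, angles in rad, forces in N, time in s.
With the tool pointing down it reaches from about 0.4 to 0.825 m from the base axis. Payload 7 kg.
Tool frame: the origin (TCP) lies at the very end of the fingers, on their centre line; the grasp point (between the pads) lies 19 mm behind it; z points along the fingers, x is the direction in which the jaws open and shut, and the axes are right-handed (so a half turn about z gives the same grasp; the last joint's range is limited). The gripper opens to 88 mm and grips with 3 to 60 N. Pads are 19 mm wide; open, the fingers measure 130 mm over their backs; the gripper's body (78 mm by 193 mm) begins 47 mm behind the grasp point.
Start: joints at [1.59, 0.359, 0.012, 0, -1.224, -0.288], TCP at [0.179, 0.651, 0.227] pointing down, gripper open.
Joint ranges: [-3.07, 3.07], [-1.43, 2.12], [-1.02, 1.25], [-3.03, 1.67], [-3.05, -0], [-3.03, 3.03]. Speed limits (rad/s): [2.39, 2.39, 3.01, 3.14, 3.14, 3.14].

## Interface

Orientations are given as [roll, pitch, yaw] about the fixed x, y, z axes, in that order (R = Rz(yaw) Ry(pitch) Rx(roll)).
In Python, from station import telemetry, grab_frame, arm, regions_of, pinpoint gives the robot as it stands. The module is installed in compiled form; this text tells all that it offers.
- The arm moves only by the shell command python3 -m inch 'ROWS' [FORCE]. ROWS is text: rows parted by semicolons, each of 7 numbers parted by spaces: the opening, from 0 (shut) to 1 (fully open), then the shift along the world's x, y, z in cm, then the turn, a rotation vector about the world's x, y, z in degrees. A call has 1 to 12 rows; each row is the pose to reach, as a shift and turn from the pose measured when the call began; what a row does not reach only later rows make up. A row lasts 1/8 s, in which the tool goes at most 62.5 mm and 10.7 degrees, less where a joint would pass 70% of its speed; a pose out of reach is approached as far as the arm can. A call with a gripper value outside its range is refused whole. The fingers move at their own pace and stop on an object; FORCE is the grip in N (left out, the last holds). Time passes only in rows, so rows that repeat a pose let the fingers close. It gives the time, the measured TCP pose, the force and the opening at its end, in the units of the state.
- telemetry.get_state(): the state, without advancing time (a new reading comes with each control period).
- grab_frame(name): name is "scene" or "top"; returns a dict with "pixels" (400x640x3 uint8, red, green, blue), "fx", "fy", "cx", "cy" (pixels), "dist_coeffs" ([k1, k2, p1, p2, k3] as OpenCV has them; the pictures are not rectified), "R" (3x3) and "t" (3): a world point X has camera coordinates R X + t. Camera axes: x right, y down, z forward; pixel columns grow to the right and rows downward; lengths in m; the calibration is good to about 2 mm. A picture is of the moment at which its call begins. There is no depth.
- arm.job_done(): hands the job in, once; it reports no verdict.
Trained networks look in the newest picture that a camera, given by its name, has taken for a name from the list of things; names that differ only in an ending like _2 or _b are one class to them, and where a whole thing is asked for, a point or a joint stands for the part that bears it (a point fixed in the world has none). Each returns a list of dicts, best first, with "p" (0 to 1); they miss things now and then, are a little off and sometimes report something else, mostly with a low value. They report only what shows in the picture. A call takes as long as a camera call. They do not tell look-alikes from the thing itself.
- regions_of(camera, name): "pixels" (400x640 bool, what is visible of it) and "bbox" ([left, top, right, bottom] in pixels, round what is visible of it).
- pinpoint(camera, name): "location" ([column, row] in pixels: a listed point, or the origin of a listed thing).
The state is a dict: "t": time; "q": joint angles; "qd": joint speeds; "joint_efforts": joint torques, N m; "eef_pos": TCP position; "ee_rot": TCP orientation; "force": force on the tool from outside, world axes, zero at the start; "moment": the same for the moment, N m; "width": finger opening in m.
Only numpy, scipy, OpenCV 4.12 (cv2) and the standard library are available. Lean on these libraries where they do the work, as an engineer would, in place of code of your own. Each camera call takes 0.05 s, during which the arm holds its last target. There are 200 camera calls.

## Working session

There is one attempt and no reset: what is moved stays moved. The work goes in short steps, Python scripts to look and compute and a shell command to move; the robot and the scene stay as the last step left them, time stands still between calls to the robot, and variables do not carry over. Pictures are saved under pics/ and viewed, about 8 in all and at most 12, crops included, and the job is handed in when it is done.

```bash
mkdir -p pics
cat > h.py <<'E'
import numpy as np, cv2
from station import telemetry, grab_frame, arm, regions_of, pinpoint
from scipy.spatial.transform import Rotation as Ro
def K(f): return np.array([[f['fx'],0,f['cx']],[0,f['fy'],f['cy']],[0,0,1]]),np.array(f['dist_coeffs'])
def ray(f,uv):
    k,d=K(f); n=cv2.undistortPoints(np.array([[uv]],float),k,d)[0,0]
    R=np.array(f['R']); c=-R.T@np.array(f['t']); v=R.T@np.array([n[0],n[1],1]); return c,v/np.linalg.norm(v)
def onz(f,uv,z):
    c,v=ray(f,uv); return c+v*(z-c[2])/v[2]
def proj(f,X):
    k,d=K(f); r,_=cv2.Rodrigues(np.array(f['R'])); return cv2.projectPoints(np.array(X,float).reshape(-1,3),r,np.array(f['t'],float),k,d)[0][:,0]
def tri(fs,uvs):
    A=np.zeros((3,3));b=np.zeros(3)
    for f,u in zip(fs,uvs):
        c,v=ray(f,u);P=np.eye(3)-np.outer(v,v);A+=P;b+=P@c
    X=np.linalg.solve(A,b); return X,[np.round(proj(f,X)[0]-u,1) for f,u in zip(fs,uvs)]
E
python3 - <<'E'
from h import *
np.set_printoptions(precision=4,suppress=True)
F={}
for c in ['scene','top']:
    f=F[c]=grab_frame(c); cv2.imwrite(f'pics/{c}0.png',cv2.cvtColor(f['pixels'],cv2.COLOR_RGB2BGR)); R=np.array(f['R']);print(c,f['fx'],-R.T@f['t'],R[2])
for n in ['spare_plate','open_carrier','open_bay','fitted_bay','blank_bay','box','cap_bottle','pump_bottle','stripper','phone','v_block','cleaver','sleeve_box','connector']:
    for c in F:
        print(n,c,[(np.round(d['location']),round(d['p'],2)) for d in pinpoint(c,n)[:4]])
print(telemetry.get_state())
E
```

```text
scene 387.00226685061966 [ 1.1599 -0.1712  0.9285] [-0.5706  0.1337 -0.8103]
top 370.04115112541814 [ 0.3438 -0.0563  1.3218] [ 0.1496  0.0258 -0.9884]
spare_plate scene [(array([311., 314.]), 0.69), (array([206., 148.]), 0.68), (array([367., 277.]), 0.62), (array([238., 223.]), 0.59)]
spare_plate top [(array([385., 198.]), 0.85), (array([337., 120.]), 0.75), (array([454., 281.]), 0.68), (array([405., 286.]), 0.66)]
open_carrier scene [(array([318., 171.]), 0.97)]
open_carrier top [(array([311., 228.]), 0.8)]
open_bay scene [(array([339., 173.]), 0.57), (array([275., 169.]), 0.17)]
open_bay top [(array([297., 213.]), 0.58)]
fitted_bay scene [(array([353., 165.]), 0.57)]
fitted_bay top [(array([280., 224.]), 0.66), (array([306., 202.]), 0.55)]
blank_bay scene [(array([332., 190.]), 0.74), (array([420., 148.]), 0.61)]
blank_bay top [(array([305., 197.]), 0.64)]
box scene [(array([344., 199.]), 0.78)]
box top [(array([296., 213.]), 0.73)]
cap_bottle scene [(array([420., 151.]), 0.69), (array([193., 278.]), 0.58)]
cap_bottle top [(array([312., 229.]), 0.68), (array([215., 247.]), 0.57)]

[... 473 characters left out ...]
2., 209.]), 0.85), (array([420., 166.]), 0.68)]
sleeve_box scene [(array([171., 202.]), 0.64)]
sleeve_box top [(array([436., 234.]), 0.48)]
connector scene [(array([235., 171.]), 0.58)]
connector top [(array([381., 256.]), 0.4), (array([313., 228.]), 0.19)]
{'t': 1.5, 'q': array([ 1.5901,  0.3586,  0.0119,  0.    , -1.2241, -0.2881]), 'qd': array([-0.0001,  0.0006,  0.0004,  0.0012,  0.0011,  0.0013]), 'joint_efforts': array([  0.0005, -58.2391,  29.3299,   7.0025,   0.0125,  -0.    ]), 'eef_pos': array([0.1793, 0.6507, 0.2266]), 'ee_rot': array([-3.1416,  0.    , -1.8396]), 'force': array([-0.4225,  0.0759,  0.397 ]), 'moment': array([-0.0236,  0.0153, -0.0179]), 'width': 0.087827745071434}
```

```bash
sleep 0.1
```

```text
(no output)
```

View pics/scene0.png

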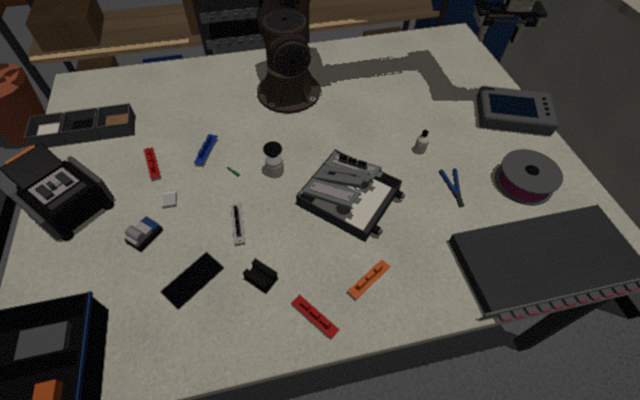

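View pics/top0.png

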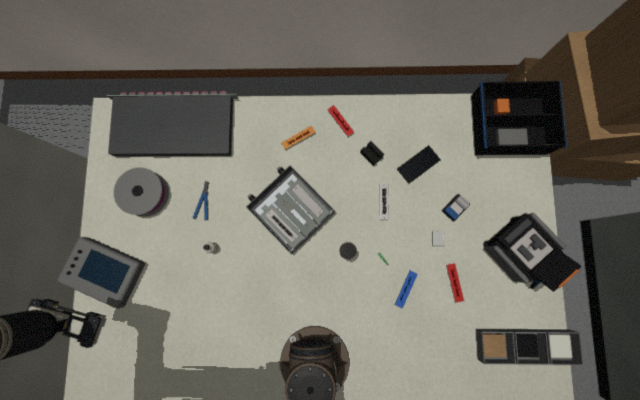

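The scene view shows the grey spare plate at (238,223), which is (384,202) in the top view. The box is at about (350,190) in scene and (292,210) in top. The coloured decoys are elsewhere. Next I'll crop the box and the plate from the saved pictures.

Run:
```python
import cv2,numpy as np
s=cv2.imread('pics/scene0.png');t=cv2.imread('pics/top0.png')
a=cv2.resize(s[135:245,290:410],None,fx=3.3,fy=3.3,interpolation=cv2.INTER_CUBIC)
b=cv2.resize(t[160:260,240:345],None,fx=3.7,fy=3.7,interpolation=cv2.INTER_CUBIC)
c=cv2.resize(s[195:250,210:270],None,fx=4,fy=4,interpolation=cv2.INTER_CUBIC)
d=cv2.resize(t[175:230,355:415],None,fx=4,fy=4,interpolation=cv2.INTER_CUBIC)
im=np.zeros((595,790,3),np.uint8)
for p,x,y in((a,0,0),(b,398,0),(c,0,372),(d,398,372)): im[y:y+p.shape[0],x:x+p.shape[1]]=p[:595-y,:790-x]
cv2.imwrite('pics/c1.png',np.clip(im*1.4,0,255).astype(np.uint8))
```

```text
(no output)
```

View pics/c1.png

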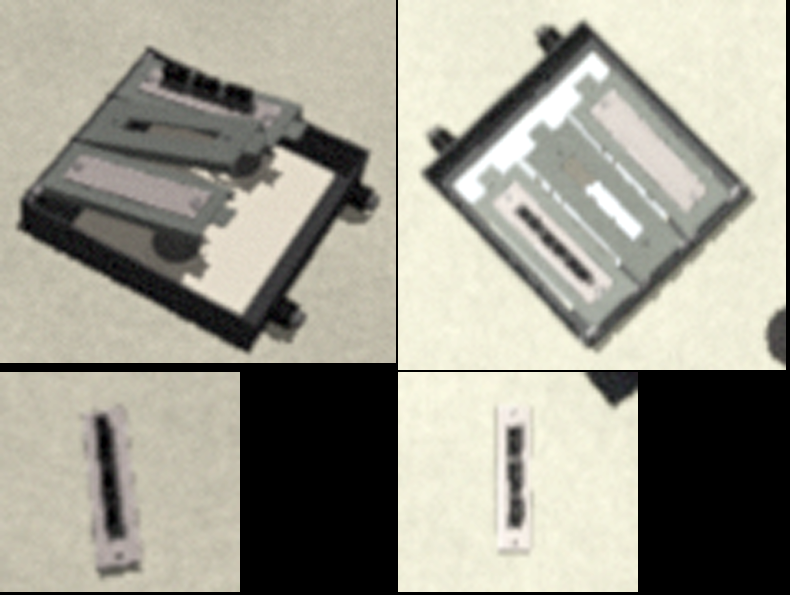

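The open carrier is the middle one, between the blank and fitted carriers. I'll zoom in further to pick its corners.

Run:
```python
import cv2,numpy as np
for n,x,y,w,h in(('scene',294,145,110,80),('top',243,162,98,80)):
    s=cv2.imread(f'pics/{n}0.png'); k=7
    # A: pixel centre (u,v) -> ((u-x+.5)*k-.5)
    a=cv2.resize(s[y:y+h,x:x+w],None,fx=k,fy=k,interpolation=cv2.INTER_CUBIC)
    a=np.clip(255*(a/255.)**.7*1.15,0,255).astype(np.uint8)
    for i in range(0,w,10): cv2.line(a,(int((i+.5)*k),0),(int((i+.5)*k),6),(0,0,255),1);cv2.putText(a,str(x+i),(int((i+.5)*k)-8,16),0,.35,(0,0,255))
    for i in range(0,h,10): cv2.line(a,(0,int((i+.5)*k)),(6,int((i+.5)*k)),(0,0,255),1);cv2.putText(a,str(y+i),(8,int((i+.5)*k)+4),0,.35,(0,0,255))
    cv2.imwrite(f'pics/z_{n}.png',a)
```

```text
(no output)
```

View pics/z_scene.png

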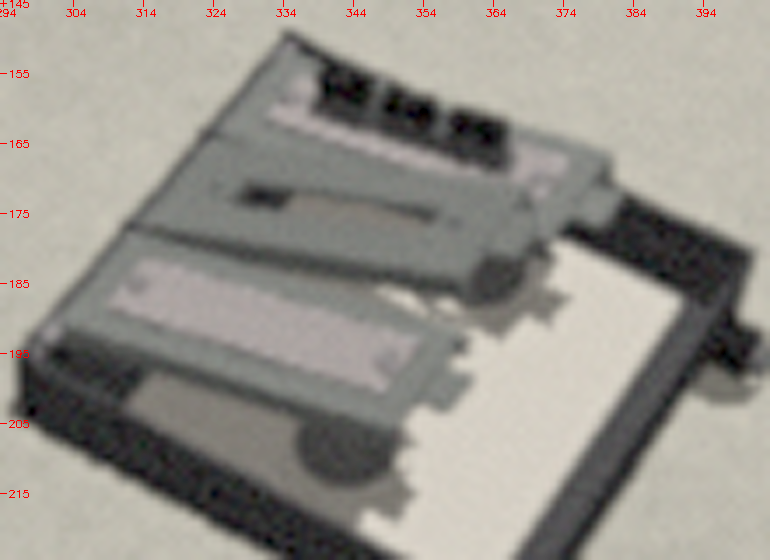

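View pics/z_top.png

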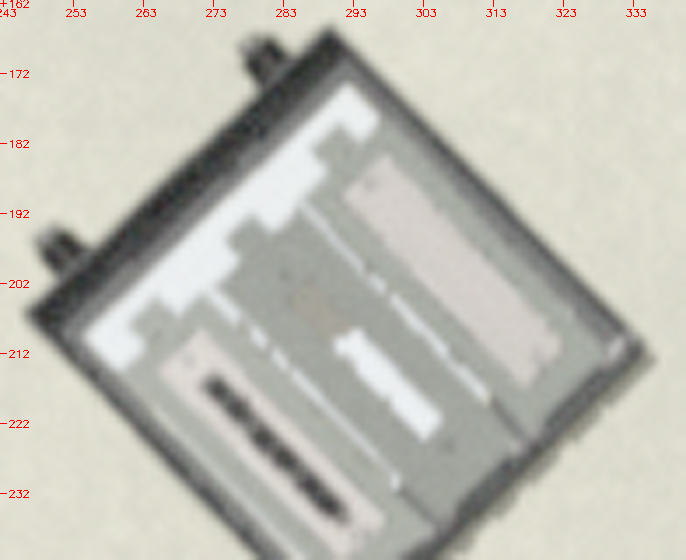

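```bash
cat > fit.py <<'E'
from h import *
from scipy.optimize import least_squares
np.set_printoptions(precision=4,suppress=True)
F={c:grab_frame(c) for c in('scene','top')}
O={'scene':(294,145),'top':(243,162)}
# kind, X(local m), zoom px
P=[('top','b',(-.108,-.1075,.046),(655,357)),('top','b',(.122,-.1075,.046),(333,28)),('top','b',(.122,.1075,.046),(25,313)),
('scene','b',(-.108,.1075,.046),(285,33)),('scene','b',(.122,.1075,.046),(755,252)),('scene','b',(-.108,-.1075,.046),(20,350)),
('top','w',(.1315,-.0075,0),(310,283)),('top','w',(.1315,.0075,0),(293,304)),('top','w',(.0335,-.0075,0),(441,414)),('top','w',(.0335,.0075,0),(421,441)),
('scene','w',(.0335,.0075,0),(247,186)),('scene','w',(.0335,-.0075,0),(237,205)),('scene','w',(.1315,.0075,0),(437,209)),('scene','w',(.1315,-.0075,0),(430,220)),
('top','w',(0,.0305,0),(437,528)),('top','w',(0,-.0305,0),(525,442)),('scene','w',(0,.0305,0),(210,133)),('scene','w',(0,-.0305,0),(133,225))]
def world(p,k,X):
    x,y,a,t,dy=p[:5]; Rb=Ro.from_euler('z',a)
    X=np.array(X)
    if k=='w': X=Ro.from_euler('y',-t).apply(X)+[-.1,dy,.054]
    return Rb.apply(X)+[x,y,0]
def res(p):
    o={'scene':p[5:7],'top':p[7:9]}; r=[]
    for c,k,X,z in P:
        uv=np.array(O[c])+(np.array(z)+.5)/7-.5
        r.append(proj(F[c],world(p,k,X))[0]+o[c]-uv)
    return np.concatenate(r+[p[5:9]/.6*1.0,[p[4]/.002]])
s=least_squares(res,[.45,.15,.8,.35,0,0,0,0,0],loss='soft_l1')
p=s.x; print(p,'tilt',np.degrees(p[3]),'yaw',np.degrees(p[2]))
n=len(P); r=res(p)
for q,e in zip(P,r[:2*n].reshape(-1,2)): print(q[0],q[1],q[2],np.round(e,1))
print('bay',world(p,'w',(.0825,0,0)),'sig',np.sqrt(np.diag(np.linalg.inv(s.jac.T@s.jac)))*.4)
np.save('p.npy',p)
for c in F:
    print(c,'bay px',proj(F[c],world(p,'w',(.0825,0,0)))+(p[5:7] if c=='scene' else p[7:9]))
E
python3 fit.py
python3 - <<'E'
from h import *
np.set_printoptions(precision=4,suppress=True)
F={c:grab_frame(c) for c in('scene','top')}
for c in F:
    im=F[c]['pixels'].astype(float)
    for d in regions_of(c,'spare_plate')[:7]:
        m=d['pixels']; b=d['bbox']; cx=(b[0]+b[2])/2;cy=(b[1]+b[3])/2
        hsv=cv2.cvtColor(F[c]['pixels'],cv2.COLOR_RGB2HSV)[m]
        v,u=np.nonzero(m); 
        r=cv2.minAreaRect(np.c_[u,v].astype(np.float32))
        if np.median(hsv[:,1])<90: 
            bx=cv2.boxPoints(r); print(c,round(d['p'],2),np.median(hsv,0),r,'ctr',onz(F[c],r[0],.016)); W=np.array([onz(F[c],q,.016) for q in bx]);print(W[:,:2])
for n,h in(('pump_bottle',0),('cap_bottle',0)):
  for c in F: print(n,c,[(onz(F[c],d['location'],0)[:2],d['p']) for d in pinpoint(c,n)[:2]])
E
```

```text
[0.5096 0.0783 0.7654 0.4202 0.0001 0.1772 0.2558 0.2223 0.2354] tilt 24.078013930787105 yaw 43.85508071674683
top b (-0.108, -0.1075, 0.046) [-0.8 -1.7]
top b (0.122, -0.1075, 0.046) [-0.  -0.9]
top b (0.122, 0.1075, 0.046) [-0.7  0.1]
scene b (-0.108, 0.1075, 0.046) [ 0.7 -0.5]
scene b (0.122, 0.1075, 0.046) [ 0.5 -0. ]
scene b (-0.108, -0.1075, 0.046) [-1.   0.3]
top w (0.1315, -0.0075, 0) [ 0.3 -0.1]
top w (0.1315, 0.0075, 0) [-0.6 -0. ]
top w (0.0335, -0.0075, 0) [0.8 1.6]
top w (0.0335, 0.0075, 0) [0.5 0.8]
scene w (0.0335, 0.0075, 0) [-0.2 -1.2]
scene w (0.0335, -0.0075, 0) [-1.5 -0.6]
scene w (0.1315, 0.0075, 0) [ 0.7 -0.3]
scene w (0.1315, -0.0075, 0) [-1.1  1.7]
top w (0, 0.0305, 0) [-0.2 -0.2]
top w (0, -0.0305, 0) [ 0.1 -0.3]
scene w (0, 0.0305, 0) [0.3 0.1]
scene w (0, -0.0305, 0) [0.1 0.1]
bay [0.4917 0.0613 0.0877] sig [0.0009 0.0008 0.0038 0.0111 0.0006 0.2161 0.2096 0.2021 0.2191]
scene bay px [[340.8945 173.6636]]
top bay px [[295.2607 213.732 ]]
scene 0.67 [ 10.  19. 114.] ((237.53150939941406, 223.54933166503906), (39.20445251464844, 11.096587181091309), 83.9909896850586) ctr [ 0.5472 -0.247   0.016 ]
[[ 0.4779 -0.2612]
 [ 0.4807 -0.2298]
 [ 0.6121 -0.2337]
 [ 0.6091 -0.263 ]]
scene 0.64 [23. 22. 76.] ((141.24078369140625, 231.62783813476562), (27.724138259887695, 36.448272705078125), 46.397178649902344) ctr [ 0.5154 -0.5063  0.016 ]
[[ 0.5101 -0.5659]
 [ 0.4401 -0.4987]
 [ 0.5208 -0.4459]
 [ 0.585  -0.5132]]
top 0.85 [ 17.  17. 157.] ((383.5, 201.0), (36.0, 9.0), 90.0) ctr [ 0.544  -0.2465  0.016 ]
[[ 0.6093 -0.2321]
 [ 0.6091 -0.2642]
 [ 0.4797 -0.2607]
 [ 0.4798 -0.2291]]
pump_bottle scene []
pump_bottle top [(array([ 0.3615, -0.1044]), 0.74), (array([ 0.6829, -0.3857]), 0.43)]
cap_bottle scene [(array([0.3838, 0.3628]), 0.75)]
cap_bottle top [(array([0.3778, 0.3532]), 0.57)]
```

Plate: centre (0.545, -0.247), long axis along world x, about -1.3°. Bay: about (0.492, 0.061, 0.088), tilt about 24°, yaw about 44°. I'm moving to the plate now.

```bash
python3 -m inch '0.4 3.8 -5 0 0 0 -10.5;0.4 7.6 -10 0 0 0 -21;0.4 11.4 -15 0 0 0 -31.5;0.4 15.2 -20 0 0 0 -42;0.4 19 -25 0 0 0 -52.5;0.4 22.8 -30 0 0 0 -63;0.4 26.6 -35 0 0 0 -73.5;0.4 30.4 -40 0 0 0 -84;0.4 31.2 -46 0 0 0 -94.5;0.4 32 -52 0 0 0 -105;0.4 32.8 -58 0 0 0 -115.5;0.4 33.6 -64 0 0 0 -126' 20
```

```text
t: 3.5
eef_pos: [0.5153, 0.0088, 0.227]
ee_rot: [3.141, 0.0, 2.239]
force: [0.9, 0.3, -0.0]
width: 0.0352
```

```bash
python3 -m inch '0.4 0.6 -6 0 0 0 -10;0.4 1.2 -12 -1 0 0 -20;0.4 1.9 -18 -4 0 0 -30;0.4 2.5 -23 -8 0 0 -39.6;0.4 3 -25.6 -12.7 0 0 -39.6;0.4 3 -25.6 -15.7 0 0 -39.6;0.4 3 -25.6 -15.7 0 0 -39.6' 20
python3 - <<'E'
from h import *
np.set_printoptions(precision=4,suppress=True)
s=telemetry.get_state();print(s['eef_pos'],np.degrees(s['ee_rot']),s['q'])
R=Ro.from_euler('xyz',s['ee_rot']).as_matrix();p=s['eef_pos']
ims=[]
for c in('scene','top'):
    f=grab_frame(c);im=cv2.cvtColor(f['pixels'],cv2.COLOR_RGB2BGR);cv2.imwrite(f'pics/{c}1.png',im)
    u=proj(f,p)[0];x,y=int(u[0])-25,int(u[1])-25;k=7
    a=cv2.resize(im[y:y+50,x:x+50],None,fx=k,fy=k,interpolation=cv2.INTER_CUBIC)
    a=np.clip(255*(a/255.)**.7*1.15,0,255).astype(np.uint8)
    def line(A,B,col):
        q=proj(f,[A,B]);q=((q-[x,y]+.5)*k).astype(int);cv2.line(a,tuple(q[0].tolist()),tuple(q[1].tolist()),col,1)
    t=R[:,0]
    for sg in(-1,1): line(p+sg*s['width']/2*t-[0,0,0],p+sg*s['width']/2*t-[0,0,.02],(0,255,0))
    ex=np.array([np.cos(np.radians(-1.3)),np.sin(np.radians(-1.3)),0]);ey=np.array([-ex[1],ex[0],0]);o=np.array([.545,-.247,.017])
    co=[o+sx*.065*ex+sy*.015*ey for sx,sy in((-1,-1),(1,-1),(1,1),(-1,1))]
    for i in range(4): line(co[i],co[(i+1)%4],(0,0,255))
    ims.append(a)
cv2.imwrite('pics/v1.png',np.hstack(ims))
E
```

```text
t: 4.38
eef_pos: [0.5434, -0.2473, 0.0676]
ee_rot: [-3.137, -0.0, 1.546]
force: [-0.4, 0.1, 1.0]
width: 0.0352
[ 0.5434 -0.2473  0.0676] [-179.7507   -0.0171   88.6034] [-0.1001  0.3812 -0.356   0.     -0.838  -1.4951]
```

View pics/v1.png

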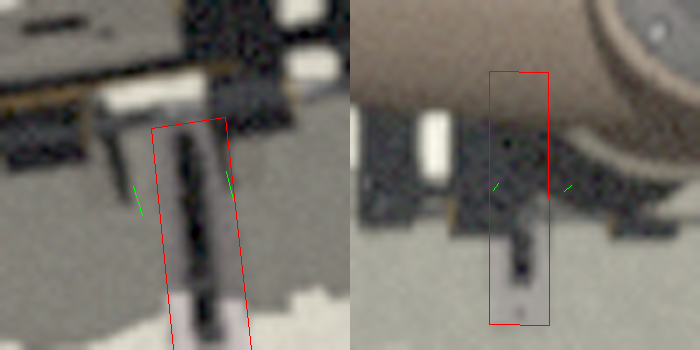

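The overlay agrees with the plate, so I'm descending and gripping.

```bash
python3 -m inch '0.4 0.15 0 -2.3 0 0 0;0.4 0.15 0 -4.6 0 0 0;0.4 0.15 0 -4.6 0 0 0;0 0.15 0 -4.6 0 0 0;0 0.15 0 -4.6 0 0 0;0 0.15 0 -4.6 0 0 0;0 0.15 0 -4.6 0 0 0' 40
python3 -c "
from h import *
s=telemetry.get_state();print(s['eef_pos'],np.degrees(s['ee_rot']),s['force'],s['width'])"
```

```text
t: 5.35
eef_pos: [0.548, -0.2473, 0.0259]
ee_rot: [3.139, 0.001, 1.549]
force: [-0.5, 0.4, 6.1]
width: 0.0092
[ 0.54801802 -0.24734744  0.02588984] [1.79836853e+02 7.24941699e-02 8.87261707e+01] [-0.54163709  0.40661027  6.14890922] 0.00915000055245805
```

```bash
cat > goal.py <<'E'
from h import *
import sys
def carrier():
    p=np.load('p.npy'); R=Ro.from_euler('z',p[2])*Ro.from_euler('y',-p[3])
    return R.apply([.0825,0,0])+Ro.from_euler('z',p[2]).apply([-.1,p[4],.054])+[p[0],p[1],0],R
# tool in plate frame: z_t=-z_p, x_t=+y_p, y_t=+x_p ; TCP at (0,0,d)
T=Ro.from_matrix(np.array([[0,1,0],[1,0,0],[0,0,-1.]]))
def goal(h,off=(0,0),d=.0119,dR=Ro.identity()):
    b,R=carrier(); s=telemetry.get_state()
    Rt=R*dR*T; P=b+R.apply([off[0],off[1],h+d])
    c=Ro.from_euler('xyz',s['ee_rot'])
    print('shift cm',np.round((P-s['eef_pos'])*100,2),'turn',np.round(np.degrees((Rt*c.inv()).as_rotvec()),2),'P',np.round(P,4))
if __name__=='__main__': goal(float(sys.argv[1])/1000)
E
python3 goal.py 60; python3 goal.py 30
```

```text
shift cm [-7.75 28.83 12.74] turn [  8.98 -22.84  44.47] P [0.4705 0.041  0.1533]
shift cm [-6.87 29.68 10.  ] turn [  8.98 -22.84  44.47] P [0.4794 0.0495 0.1259]
```

```bash
python3 -m inch '0 0 0 5 0 0 0;0 0 0 10 0 0 0;0 -1 4 15 2 -5 9;0 -2.5 9 17 4 -9 18;0 -4 14.5 17 5.5 -14 27;0 -5.5 20 17 7 -18 36;0 -7 25 16 9 -22.8 44.5;0 -7.7 28.8 14 9 -22.8 44.5;0 -7.7 28.8 12.7 9 -22.8 44.5;0 -7.7 28.8 12.7 9 -22.8 44.5'
python3 - <<'E'
from h import *
from goal import *
np.set_printoptions(precision=4,suppress=True)
s=telemetry.get_state();print(s['eef_pos'],s['force'],s['width'],s['q']);goal(.06)
R=Ro.from_euler('xyz',s['ee_rot'])*T.inv();o=s['eef_pos']-R.apply([0,0,.0119])
b,Rc=carrier()
ims=[]
for c in('scene','top'):
    f=grab_frame(c);im=cv2.cvtColor(f['pixels'],cv2.COLOR_RGB2BGR);cv2.imwrite(f'pics/{c}2.png',im)
    u=proj(f,b)[0];x,y=int(u[0])-35,int(u[1])-40;k=5.6
    a=cv2.resize(im[y:y+75,x:x+70],None,fx=k,fy=k,interpolation=cv2.INTER_CUBIC)
    a=np.clip(255*(a/255.)**.7*1.15,0,255).astype(np.uint8)
    def rect(o,R,L,W,col,z=0):
        q=proj(f,[o+R.apply([sx*L/2,sy*W/2,z]) for sx,sy in((-1,-1),(1,-1),(1,1),(-1,1))])
        cv2.polylines(a,[((q-[x,y]+.5)*k).astype(np.int32)],True,col,1)
    rect(o,R,.130,.030,(0,0,255),.003); rect(b,Rc,.098,.015,(0,255,0)); rect(b+Rc.apply([-.0025,0,0]),Rc,.16,.056,(255,0,0))
    ims.append(a)
cv2.imwrite('pics/v2.png',np.hstack(ims))
E
```

```text
t: 6.6
eef_pos: [0.4703, 0.0406, 0.1519]
ee_rot: [2.724, -0.001, 2.338]
force: [0.9, 0.3, -1.3]
width: 0.0091
[0.4703 0.0406 0.1519] [ 0.8642  0.2852 -1.2767] 0.009143969846109181 [ 0.3437 -0.0657 -0.6498 -0.2917 -0.623  -0.9415]
shift cm [0.03 0.04 0.14] turn [ 0.04 -0.16 -0.09] P [0.4705 0.041  0.1533]
```

View pics/v2.png

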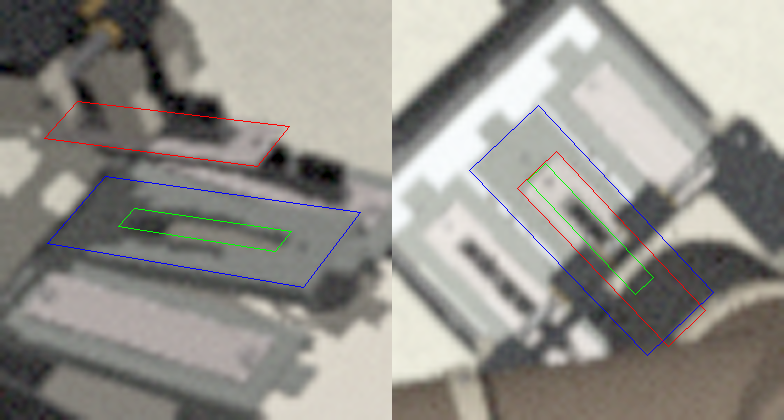

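The overlays show the carried plate where I modelled it, 60 mm out from the window. I'll approach along the normal to 18 mm.

```bash
python3 goal.py 18
```

```text
shift cm [ 1.14  1.28 -3.81] turn [ 0.02 -0.05  0.02] P [0.4829 0.0529 0.115 ]
```

```bash
python3 -m inch '0 0.4 0.4 -1.3 0 0 0;0 0.8 0.8 -2.6 0 0 0;0 1.2 1.2 -3.8 0 0 0;0 1.2 1.2 -3.8 0 0 0;0 1.2 1.2 -3.8 0 0 0'
python3 - <<'E'
from h import *
from goal import *
np.set_printoptions(precision=4,suppress=True)
s=telemetry.get_state();print(s['eef_pos'],s['force'],s['moment'],s['width']);goal(.018)
R=Ro.from_euler('xyz',s['ee_rot'])*T.inv();o=s['eef_pos']-R.apply([0,0,.0119])
b,Rc=carrier()
ims=[]
for c in('scene','top'):
    f=grab_frame(c);im=cv2.cvtColor(f['pixels'],cv2.COLOR_RGB2BGR);cv2.imwrite(f'pics/{c}3.png',im)
    u=proj(f,b)[0];x,y=int(u[0])-28,int(u[1])-32;k=7
    for ov in(0,1):
        a=cv2.resize(im[y:y+42 if c=='scene' else y+42,x:x+56],None,fx=k,fy=k,interpolation=cv2.INTER_CUBIC)
        a=np.clip(255*(a/255.)**.7*1.15,0,255).astype(np.uint8)
        def rect(o,R,L,W,col,z=0):
            q=proj(f,[o+R.apply([sx*L/2,sy*W/2,z]) for sx,sy in((-1,-1),(1,-1),(1,1),(-1,1))])
            cv2.polylines(a,[((q-[x,y]+.5)*k).astype(np.int32)],True,col,1)
        if ov: rect(o,R,.130,.030,(0,0,255),.003); rect(b,Rc,.098,.015,(0,255,0)); rect(b+Rc.apply([-.0025,0,0]),Rc,.16,.056,(255,0,0)); rect(o,R,.084,.009,(0,255,255),-.014)
        ims.append(a)
cv2.imwrite('pics/v3.png',np.vstack([np.hstack(ims[:2]),np.hstack(ims[2:])]))
E
```

```text
t: 7.32
eef_pos: [0.4835, 0.052, 0.1149]
ee_rot: [2.723, -0.0, 2.336]
force: [-0.6, -0.4, -1.2]
width: 0.0092
[0.4835 0.052  0.1149] [-0.6116 -0.4345 -1.1672] [-0.9807  1.0002  0.0285] 0.009199392520382396
shift cm [-0.06  0.09  0.01] turn [ 0.04 -0.08  0.  ] P [0.4829 0.0529 0.115 ]
```

View pics/v3.png

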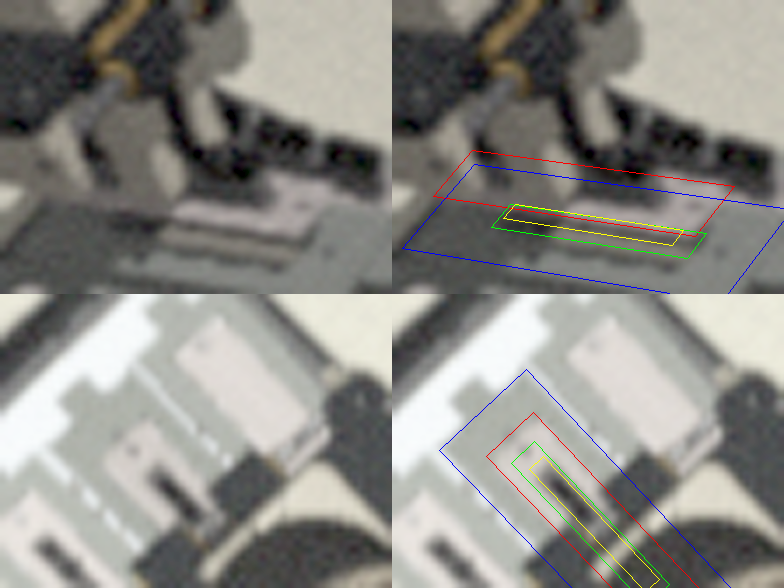

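The window and the carried plate match the models. The plate sits about 2.5 mm low along its own x in the grip, so I'll correct for that and enter the window.

```bash
python3 -c "
from goal import *
goal(.018,(.0025,-.0003));goal(.010,(.0025,-.0003))"
```

```text
shift cm [0.11 0.22 0.05] turn [ 0.01 -0.02  0.01] P [0.4847 0.0542 0.116 ]
shift cm [ 0.34  0.44 -0.68] turn [ 0.01 -0.02  0.01] P [0.4871 0.0565 0.1087]
```

```bash
python3 -m inch '0 0.11 0.22 0.05 0 0 0;0 0.11 0.22 0.05 0 0 0;0 0.22 0.33 -0.32 0 0 0;0 0.34 0.44 -0.68 0 0 0;0 0.34 0.44 -0.68 0 0 0;0 0.34 0.44 -0.68 0 0 0'
python3 -c "
from goal import *
s=telemetry.get_state();b,R=carrier();print('F in carrier',R.inv().apply(s['force']),'M',R.inv().apply(s['moment']),'pos',1e3*R.inv().apply(s['eef_pos']-b)-[0,0,11.9])
for h in(.010,.006,.004,.002): goal(h,(.0025,-.0003))"
```

```text
t: 8.18
eef_pos: [0.487, 0.0565, 0.1085]
ee_rot: [2.722, -0.0, 2.336]
force: [0.0, -0.6, -1.0]
width: 0.0087
F in carrier [-0.80011126 -0.43425722 -0.78974034] M [-0.0386144   1.45960882  0.01218754] pos [ 2.37478022 -0.26680771  9.87413496]
shift cm [0.01 0.   0.02] turn [ 0.02 -0.03  0.01] P [0.4871 0.0565 0.1087]
shift cm [ 0.12  0.12 -0.35] turn [ 0.02 -0.03  0.01] P [0.4883 0.0576 0.105 ]
shift cm [ 0.18  0.17 -0.53] turn [ 0.02 -0.03  0.01] P [0.4889 0.0582 0.1032]
shift cm [ 0.24  0.23 -0.71] turn [ 0.02 -0.03  0.01] P [0.4894 0.0588 0.1014]
```

```bash
python3 -m inch '0 0.06 0.06 -0.17 0 0 0;0 0.12 0.12 -0.35 0 0 0;0 0.12 0.12 -0.35 0 0 0;0 0.12 0.12 -0.35 0 0 0'
cat > st.py <<'E'
from goal import *
np.set_printoptions(precision=2,suppress=True)
s=telemetry.get_state();b,R=carrier();print('F',R.inv().apply(s['force']),'M',R.inv().apply(s['moment']),'pos',1e3*R.inv().apply(s['eef_pos']-b)-[0,0,11.9],s['t'])
E
python3 st.py
```

```text
t: 8.68
eef_pos: [0.4882, 0.0576, 0.105]
ee_rot: [2.722, -0.0, 2.336]
force: [0.1, -1.2, -0.5]
width: 0.0091
F [-0.96 -0.95 -0.15] M [-0.01  1.38 -0.02] pos [ 2.46 -0.26  5.96] 8.675
```

```bash
python3 -m inch '0 0.04 0.04 -0.14 0 0 0;0 0.09 0.09 -0.27 0 0 0;0 0.09 0.09 -0.27 0 0 0;0 0.09 0.09 -0.27 0 0 0'; python3 st.py
python3 - <<'E'
from h import *
from goal import *
s=telemetry.get_state()
R=Ro.from_euler('xyz',s['ee_rot'])*T.inv();o=s['eef_pos']-R.apply([.0025,0,.0119]);b,Rc=carrier();ims=[]
for c in('scene','top'):
    f=grab_frame(c);im=cv2.cvtColor(f['pixels'],cv2.COLOR_RGB2BGR);cv2.imwrite(f'pics/{c}4.png',im)
    u=proj(f,b)[0];x,y=int(u[0])-28,int(u[1])-24;k=7
    for ov in(0,1):
        a=cv2.resize(im[y:y+42,x:x+56],None,fx=k,fy=k,interpolation=cv2.INTER_CUBIC)
        a=np.clip(255*(a/255.)**.6*1.2,0,255).astype(np.uint8)
        def rect(o,R,L,W,col,z=0):
            q=proj(f,[o+R.apply([sx*L/2,sy*W/2,z]) for sx,sy in((-1,-1),(1,-1),(1,1),(-1,1))])
            cv2.polylines(a,[((q-[x,y]+.5)*k).astype(np.int32)],True,col,1)
        if ov: rect(o,R,.130,.030,(0,0,255),.003); rect(b,Rc,.098,.015,(0,255,0)); rect(b+Rc.apply([-.0025,0,0]),Rc,.16,.056,(255,0,0))
        ims.append(a)
cv2.imwrite('pics/v4.png',np.vstack([np.hstack(ims[:2]),np.hstack(ims[2:])]))
E
```

```text
t: 9.18
eef_pos: [0.4892, 0.0586, 0.1023]
ee_rot: [2.722, -0.0, 2.336]
force: [-0.3, -1.1, -1.1]
width: 0.0093
F [-1.36 -0.59 -0.57] M [-0.07  1.42  0.04] pos [ 2.57 -0.23  2.98] 9.175
```

View pics/v4.png

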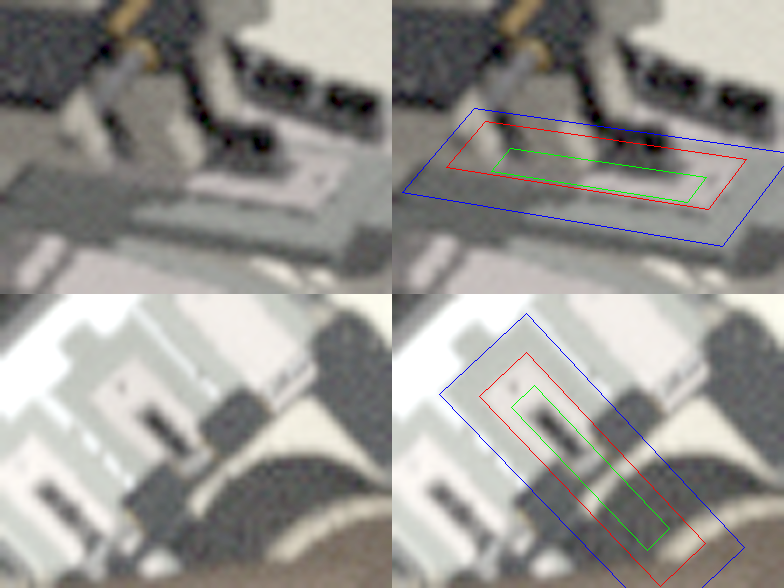

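The plate is centred over the carrier with its backs in the window and no contact yet. I'll go in by small steps until the force rises.

```bash
python3 -m inch '0 0.03 0.03 -0.09 0 0 0;0 0.06 0.06 -0.18 0 0 0;0 0.06 0.06 -0.18 0 0 0'; python3 st.py; python3 -m inch '0 0.03 0.03 -0.09 0 0 0;0 0.03 0.03 -0.09 0 0 0;0 0.03 0.03 -0.09 0 0 0'; python3 st.py
```

```text
t: 9.65
eef_pos: [0.4897, 0.0592, 0.1004]
ee_rot: [2.722, -0.0, 2.336]
force: [0.3, -0.8, -1.2]
width: 0.009
F [-0.82 -0.78 -0.92] M [0.04 1.46 0.01] pos [ 2.55 -0.21  0.94] 9.65
t: 10.02
eef_pos: [0.49, 0.0594, 0.0995]
ee_rot: [2.722, -0.0, 2.336]
force: [0.4, -0.9, -1.4]
width: 0.009
F [-0.86 -0.89 -1.1 ] M [-0.06  1.46 -0.  ] pos [ 2.54 -0.2  -0.09] 10.025
```

```bash
for i in 1 2 3; do python3 -m inch '0 0.03 0.03 -0.09 0 0 0;0 0.03 0.03 -0.09 0 0 0'>/dev/null; python3 st.py; done
```

```text
F [-1.25  0.38 -0.47] M [-0.04  1.47 -0.03] pos [ 2.63 -0.22 -1.09] 10.275
F [-1.44  4.25 13.91] M [1.35 1.93 0.05] pos [ 2.63 -0.07 -1.35] 10.525
F [-2.64  4.24 18.16] M [ 1.37  2.19 -0.01] pos [ 2.69 -0.05 -1.4 ] 10.775
```

```bash
python3 -m inch '0 -0.05 -0.05 0.14 0 0 0;0 -0.11 0.01 0.14 0 0 0;0 -0.11 0.01 0.14 0 0 0'>/dev/null; python3 st.py; for i in 1 2; do python3 -m inch '0 0.03 0.03 -0.09 0 0 0;0 0.03 0.03 -0.09 0 0 0'>/dev/null; python3 st.py; done
```

```text
F [-0.8   0.08 -1.32] M [-0.03  1.43 -0.01] pos [2.5  0.9  0.02] 11.15
F [-0.9  -0.07 -1.86] M [-0.05  1.5   0.01] pos [ 2.47  0.95 -1.16] 11.4
F [-2.09  3.5  16.34] M [1.4  2.03 0.01] pos [ 2.47  1.03 -1.37] 11.65
```

```bash
python3 - <<'E'
from h import *
from goal import *
ims=[];b,Rc=carrier()
for c in('scene','top'):
    f=grab_frame(c);im=cv2.cvtColor(f['pixels'],cv2.COLOR_RGB2BGR);cv2.imwrite(f'pics/{c}5.png',im)
    u=proj(f,b)[0];x,y=int(u[0])-48,int(u[1])-55;k=6
    a=cv2.resize(im[y:y+95,x:x+66+30*(c=='scene')*0],None,fx=k,fy=k,interpolation=cv2.INTER_CUBIC)
    ims.append(np.clip(255*(a/255.)**.6*1.2,0,255).astype(np.uint8))
x0=ims
cv2.imwrite('pics/v5.png',np.hstack([cv2.resize(i,(396,570)) for i in ims]))
E
python3 st.py
```

```text
F [-2.17  3.66 14.4 ] M [ 1.41  1.96 -0.01] pos [ 2.51  1.02 -1.38] 11.75
```

View pics/v5.png

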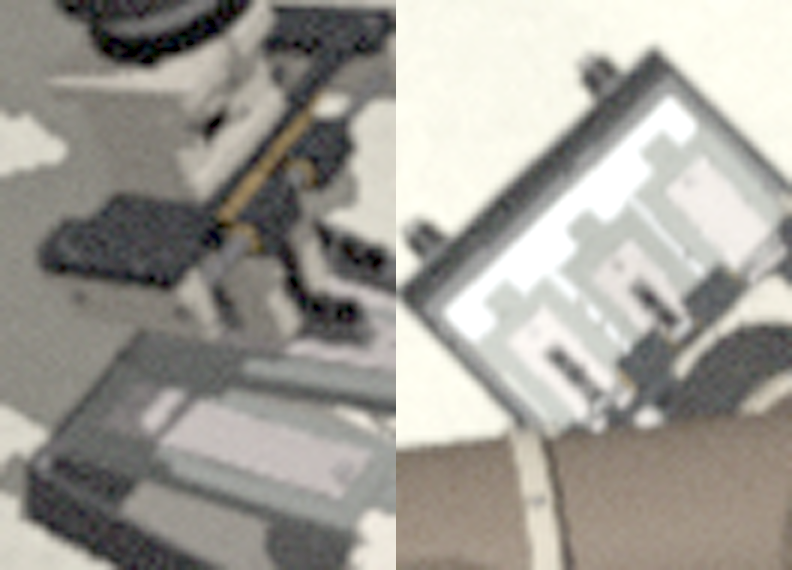

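```bash
python3 -m inch '0 -0.03 -0.03 0.09 0 0 0;0 -0.01 -0.04 0.09 0.66 0.63 0.41;0 -0.01 -0.04 0.09 0.66 0.63 0.41'>/dev/null; python3 st.py; for i in 1 2; do python3 -m inch '0 0.02 0.02 -0.06 0 0 0;0 0.02 0.02 -0.06 0 0 0'>/dev/null; python3 st.py; done; python3 -c "
from goal import *
goal(0)"
```

```text
F [-0.84  0.31 -0.95] M [-0.08  1.45 -0.  ] pos [ 2.71  0.43 -0.52] 12.125
F [-2.    0.01  3.8 ] M [0.1  1.73 0.08] pos [ 2.61  0.43 -1.04] 12.375
F [-2.42  2.79 12.35] M [0.78 1.97 0.  ] pos [ 2.6   0.5  -1.16] 12.625
shift cm [-0.17 -0.23 -0.  ] turn [-0.62 -0.62 -0.47] P [0.4882 0.058  0.0985]
```

Rolling by 1° brought contact earlier, so the unrolled plate was the flush one. I'll undo the roll, re-centre, seat gently, and then check the pitch with small turns.

```bash
python3 -m inch '0 -0.03 -0.03 0.09 -0.64 -0.62 -0.43;0 -0.02 -0.04 0.09 -0.64 -0.62 -0.43;0 -0.02 -0.04 0.09 -0.64 -0.62 -0.43'>/dev/null; python3 st.py; python3 -m inch '0 0.02 0.02 -0.06 0 0 0;0 0.02 0.02 -0.06 0 0 0' >/dev/null; python3 st.py;  python3 -m inch '0 0.02 0.02 -0.05 0 0 0;0 0.02 0.02 -0.05 0 0 0'; python3 st.py; python3 -c "
from goal import *
goal(-.0012,(.0025,.0003))"
```

```text
F [-1.03 -0.   -0.3 ] M [-0.04  1.44  0.03] pos [ 2.63  0.55 -0.33] 13.0
F [-1.41 -0.62 -1.47] M [0.   1.42 0.  ] pos [ 2.67  0.5  -1.14] 13.25
t: 13.5
eef_pos: [0.49, 0.0604, 0.0984]
ee_rot: [2.722, -0.0, 2.338]
force: [-5.0, -2.2, 6.7]
width: 0.0092
F [-1.95  1.92  8.16] M [ 0.94  1.73 -0.04] pos [ 2.73  0.51 -1.3 ] 13.5
shift cm [-0.   -0.03  0.  ] turn [ 0.01 -0.03 -0.08] P [0.49   0.0601 0.0984]
```

```bash
python3 -m inch '0 0.01 0.01 -0.04 0 0 0;0 0.01 0.01 -0.04 0 0 0'>/dev/null; python3 st.py; python3 -m inch '0 0.01 0.01 -0.04 -0.35 0.36 0;0 0.01 0.01 -0.04 -0.35 0.36 0' >/dev/null; python3 st.py;  python3 -m inch '0 0.01 0.01 -0.04 0.7 -0.72 0;0 0.01 0.01 -0.04 0.7 -0.72 0'>/dev/null; python3 st.py; python3 -c "
from goal import *
goal(-.0012,(.0025,.0003))"
```

```text
F [-0.96  2.86  8.24] M [ 0.87  1.7  -0.03] pos [ 2.68  0.52 -1.32] 13.75
F [-1.81  2.43  8.24] M [ 0.7   1.7  -0.03] pos [ 2.61  0.54 -1.33] 14.0
F [-0.39  3.23  6.54] M [1.06 1.53 0.06] pos [ 2.77  0.48 -1.27] 14.25
shift cm [-0.01 -0.03 -0.01] turn [-0.38  0.37 -0.1 ] P [0.49   0.0601 0.0984]
```

The pitch turns barely change the force or moment. The plate pivots in the pads and lies against the face by itself. I'll restore the pitch and press at about 10 N.

```bash
python3 -m inch '0 0.01 0.01 -0.05 -0.35 0.36 0;0 0.01 0.01 -0.05 -0.35 0.36 0;0 0.01 0.01 -0.05 -0.35 0.36 0;0 0.01 0.01 -0.05 -0.35 0.36 0;0 0.01 0.01 -0.05 -0.35 0.36 0'; python3 st.py
python3 - <<'E'
from h import *
from goal import *
s=telemetry.get_state();R=Ro.from_euler('xyz',s['ee_rot'])*T.inv();o=s['eef_pos']-R.apply([.0025,0,.0107]);b,Rc=carrier();ims=[];print(s['width'])
for c in('scene','top'):
    f=grab_frame(c);im=cv2.cvtColor(f['pixels'],cv2.COLOR_RGB2BGR);cv2.imwrite(f'pics/{c}6.png',im)
    u=proj(f,b)[0];x,y=int(u[0])-28,int(u[1])-24;k=7
    i0=cv2.imread(f'pics/{c}0.png')
    print(c,'moved px mask',[tuple(v) for v in cv2.connectedComponentsWithStats((cv2.absdiff(cv2.GaussianBlur(im,(5,5),0),cv2.GaussianBlur(i0,(5,5),0)).max(2)>35).astype(np.uint8))[2][1:] if v[4]>40])
    for ov in(0,1):
        a=cv2.resize((im,im)[ov][y:y+42,x:x+56],None,fx=k,fy=k,interpolation=cv2.INTER_CUBIC)
        a=np.clip(255*(a/255.)**.6*1.2,0,255).astype(np.uint8)
        def rect(o,R,L,W,col,z=0):
            q=proj(f,[o+R.apply([sx*L/2,sy*W/2,z]) for sx,sy in((-1,-1),(1,-1),(1,1),(-1,1))])
            cv2.polylines(a,[((q-[x,y]+.5)*k).astype(np.int32)],True,col,1)
        if ov: rect(o,R,.130,.030,(0,0,255),.003); rect(b+Rc.apply([-.0025,0,0]),Rc,.16,.056,(255,0,0))
        ims.append(a)
cv2.imwrite('pics/v6.png',np.vstack([np.hstack(ims[:2]),np.hstack(ims[2:])]))
E
```

```text
t: 14.88
eef_pos: [0.4899, 0.0604, 0.0984]
ee_rot: [2.721, -0.0, 2.338]
force: [-6.2, -0.7, 7.7]
width: 0.0092
F [-1.34  3.81  9.02] M [ 1.01  1.68 -0.01] pos [ 2.67  0.56 -1.33] 14.875
0.009243493470115771
scene moved px mask [(np.int32(307), np.int32(0), np.int32(99), np.int32(54), np.int32(1736)), (np.int32(508), np.int32(0), np.int32(18), np.int32(11), np.int32(162)), (np.int32(521), np.int32(11), np.int32(24), np.int32(15), np.int32(186)), (np.int32(480), np.int32(27), np.int32(7), np.int32(13), np.int32(53)), (np.int32(252), np.int32(47), np.int32(15), np.int32(23), np.int32(248)), (np.int32(321), np.int32(50), np.int32(158), np.int32(52), np.int32(3032)), (np.int32(281), np.int32(60), np.int32(30), np.int32(13), np.int32(153)), (np.int32(255), np.int32(65), np.int32(12), np.int32(12), np.int32(76)), (np.int32(237), np.int32(68), np.int32(123), np.int32(126), np.int32(5208)), (np.int32(253), np.int32(151), np.int32(13), np.int32(19), np.int32(173)), (np.int32(233), np.int32(205), np.int32(10), np.int32(33), np.int32(227))]
top moved px mask [(np.int32(381), np.int32(187), np.int32(7), np.int32(28), np.int32(164)), (np.int32(273), np.int32(191), np.int32(58), np.int32(59), np.int32(1345)), (np.int32(211), np.int32(216), np.int32(158), np.int32(184), np.int32(14866)), (np.int32(34), np.int32(299), np.int32(24), np.int32(12), np.int32(181)), (np.int32(107), np.int32(298), np.int32(122), np.int32(102), np.int32(5412)), (np.int32(0), np.int32(307), np.int32(107), np.int32(52), np.int32(3002)), (np.int32(291), np.int32(341), np.int32(10), np.int32(10), np.int32(50))]
```

View pics/v6.png

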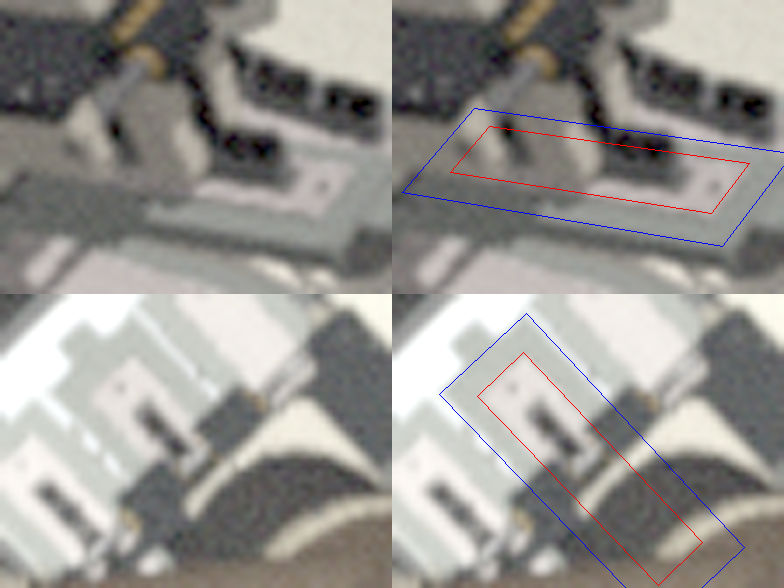

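```bash
python3 - <<'E'
from h import *
for n in ['pump_bottle','connector','cap_bottle','sleeve_box','v_block','cleaver']:
  d=pinpoint('scene',n); print(n,[np.round(x['location']) for x in d[:2]])
for c in ['scene']:
  a=cv2.imread('pics/scene0.png')[140:190,245:295];b=cv2.imread('pics/scene6.png')[140:190,245:295]
  cv2.imwrite('pics/pb.png',cv2.resize(np.hstack([a,b]),None,fx=6,fy=6))
E
python3 st.py
```

```text
pump_bottle [array([277., 170.])]
connector [array([235., 173.])]
cap_bottle [array([421., 149.])]
sleeve_box [array([171., 204.])]
v_block [array([262., 279.]), array([194., 275.])]
cleaver [array([145., 235.])]
F [-1.35  2.55  9.28] M [0.95 1.74 0.01] pos [ 2.7   0.51 -1.32] 15.275
```

View pics/pb.png

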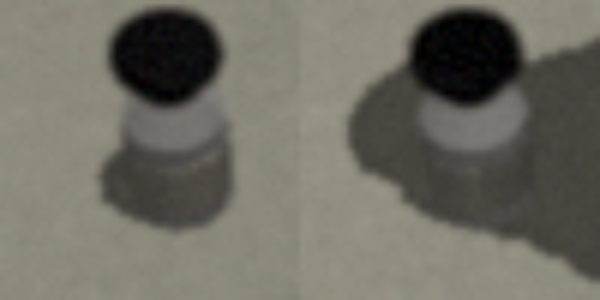

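The bottle hasn't moved; that change was only the arm's shadow. The press is steady at about 9 N, so I'm handing in.

```bash
python3 -c "
from station import arm;print(arm.job_done())"; python3 st.py
```

```text
the job is handed in; nothing more can be done
None
the job is handed in; nothing more can be done
```

I picked up the grey spare plate by its middle coupler and fitted it into the middle carrier, the only open one, with its couplers facing out. The job was handed in at about 15.3 s, with the arm still gripping the plate (9.2 mm opening) and pressing it on.

**Last checks:**
- **Press:** it was steady at about 9 N. The highest reading at any point was about 18 N, below the 30 N at which the carrier slips.
- **Flushness:** contact came suddenly and at the same depth on three separate approaches. A 1° roll made contact earlier, which fits the unrolled plate lying flat. Turns of ±0.5° along the slope hardly changed the force, so I take it that the plate settles against the face by itself.
- **Rest of the scene:** the final pictures show the plate centred on the carrier and no visible shift of any carrier. The six bystanders I looked for again are where they were; I did not recheck the phone and the stripper one by one. A change beside the pump bottle was only the arm's shadow.

**What didn't fully agree:**
- Contact came about 1.2 mm deeper than my camera estimate. I put that down to calibration and grip height.
- A sideways force of 2.5 to 4 N stayed while pressing, even after I shifted the plate 1 mm sideways. I took it for friction from the arm giving slightly.
- The gripper hides the lower half of the plate, so I could not see that half lying flush.

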